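# Cap the loom roller and set the warp brake

### The arm

A 6-joint arm with a two-finger parallel gripper is mounted at the origin on the work surface. World frame = base frame: x ahead of the robot, y to its left, z up, the work surface at z = 0. Lengths are in m, angles in degrees, forces in N, time in s.
With the tool pointing down it reaches from about 0.375 to 0.9 m from the base axis. Payload 3.1 kg.
Tool frame: the origin (TCP) lies at the very end of the fingers, on their centre line; the grasp point (between the pads) lies 19 mm behind it; z points along the fingers, y is the line along which they close (so a half turn about z gives the same grasp; the last joint's range is limited). The gripper opens to 87 mm and grips with 3 to 60 N. Pads are 19 mm wide; open, the fingers measure 117 mm over their backs; the gripper's body (75 mm by 190 mm) begins 51 mm behind the grasp point.
Start: joints at [56.236, 30.224, 82.088, -0, 67.689, -10.227], TCP at [0.25, 0.573, 0.223] pointing down, gripper open.
Joint ranges: [-176.69, 176.69], [-43.24, 126.21], [12.49, 139.97], [-82, 262], [0, 151.66], [-163.58, 163.58]. Speed limits (degrees/s): [159.86, 159.86, 180, 180, 180, 180].

### API

Orientations are given as a 3x3 rotation matrix whose columns are the frame's x, y, z axes.
In Python, from rig import readout, viewer, ticket gives the robot as it stands.
- The arm moves only by the tool send_rows, never from a script. Its argument "moves" is a list of rows, each a list of 6 numbers: the shift along the tool's x, y, z in units of 250 mm (1.0 is 250 mm), then the turn, a rotation vector about the tool's x, y, z in units of 90 degrees (1.0 is 90 degrees). A call has 1 to 12 rows; each row is the pose to reach, as a shift and turn from the pose commanded when the call began, along the tool's axes at that moment; what a row does not reach only later rows make up. A row lasts 1/10 s, in which the tool goes at most 50 mm and 8.59 degrees, less where a joint would pass 70% of its speed; a pose out of reach is approached as far as the arm can. A call with a number of a shift or a turn outside -1 to 1 is refused whole. A call with a gripper value outside its range is refused whole. "grip" is the opening, from 0 (shut) to 1 (fully open), set as the call begins (left out, the last holds). The fingers move at their own pace and stop on an object; the grip force is fixed at half the most. Time passes only in rows, so rows that repeat a pose let the fingers close. It gives the time, the measured TCP pose, the force, the opening and the grip force at its end, in the units of the state.
- readout.read_state(): the state, without advancing time (a new reading comes with each control period).
- viewer.capture(name): name is "side" or "top" or "wrist"; returns (picture, depth): 384x512x3 uint8, red, green, blue; 384x512 float32, m along the optical axis (not along the pixel's ray), 0 where there is no reading.
- viewer.camera_info(name): a dict with "fx", "fy", "cx", "cy" (pixels), "R" (3x3) and "t" (3): a world point X has camera coordinates R X + t; the wrist camera has in their place "tool_from_camera" (4x4, takes a point from camera to tool coordinates, whose origin is the TCP and whose axes are the flange's). Camera axes: x right, y down, z forward; pixel columns grow to the right and rows downward; lengths in m; the calibration is good to about 2 mm. A picture is of the moment at which its call begins: read the wrist's pose just before it. camera_info takes no time and is no camera call.
- ticket.hand_in(): hands the job in; it is judged then, once.
The state is a dict: "time_s": time; "joint_positions": joint angles; "qvel": joint speeds; "tau": joint torques, N m; "position": TCP position; "tcp_rot": TCP orientation; "force": force on the tool from outside, world axes, zero at the start; "moment": the same for the moment, N m; "opening": opening from 0.0 (shut) to 1.0 (fully open); "grasp_force": force on a finger pad.
Only numpy, scipy, OpenCV 4.12 (cv2) and the standard library are available. Lean on these libraries where they do the work, as an engineer would, in place of code of your own. Each camera call takes 0.05 s, during which the arm holds its last target. There are 200 camera calls.

### The job

Swing both iron bearing caps over the loom roller and press each one down on its wooden button until its spring catch snaps and holds it shut, without pressing harder than 45 N. Then turn the wooden warp brake handle clockwise until its pointed nose faces the brass index mark, and let go, leaving the tools and yarn lying about where they are.

Things in the scene. Friction and masses are not known exactly. Their poses are not given: they have to be found in the camera images.
- stand: fixed roller stand: base plate 165 x 290 x 12 mm, two bearing blocks at y = +90 and -90 mm, bare wooden roller 44 mm thick along y, its top 72 mm up. Origin on the table under the middle; x points away from the robot; cap hinges on the +x side. In front of each cap, at x = -71 mm, stands a steel leaf-spring catch: its nose, top at 91 mm, must snap over the cap's free edge.
- cap_l (a joint): angle of the left (stand's +y) iron cap, rad: 0 = fully home, 0.09 = lying on the catch, not snapped, 1.57 = upright, more = leaning back from the robot (up to 2.0). Stiff hinge, stays at any angle. The detent gives way at some 9 to 12 N pressed slowly on the button; behind it a felt-like stop stiffens quickly.
- cap_l_hinge (a point): hinge axis (along y) of the left (stand's +y) cap, 80 mm up, at the stand's x = +53 mm. Turns with the cap: the plate runs to -x, 115 long, 52 wide, 8 thick, outer face (top when shut) at z = +8. On it, 95 mm from the hinge, a round wooden press button 30 mm across on a threaded stud: its head stands 10 to 19 mm above the plate, differs per cap, not reported; find it by touch.
- cap_r (a joint): angle of the right (stand's -y) iron cap, rad: 0 = fully home, 0.09 = lying on the catch, not snapped, 1.57 = upright, more = leaning back from the robot (up to 2.0). Stiff hinge, stays at any angle. The detent gives way at some 9 to 12 N pressed slowly on the button; behind it a felt-like stop stiffens quickly.
- cap_r_hinge (a point): hinge axis (along y) of the right (stand's -y) cap, 80 mm up, at the stand's x = +53 mm. Turns with the cap: the plate runs to -x, 115 long, 52 wide, 8 thick, outer face (top when shut) at z = +8. On it, 95 mm from the hinge, a round wooden press button 30 mm across on a threaded stud: its head stands 10 to 19 mm above the plate, differs per cap, not reported; find it by touch.
- knob_grip (a point): on the axis of the brake handle, 52 mm above the table, the height to grip. The handle is an upright wooden bar 16 mm thick, 66 mm long, 38 mm tall (top at 65 mm) on a 60 mm hub over a 124 mm round base; one end has a low pointed nose. Friction holds it where it is left; the needed turn is 0.7 to 1.4 rad clockwise from above.
- knob_pointer (a point): tip of the handle's pointed nose, 40 mm from the axis, along the length of the bar.
- index_mark (a point): inner end of the upstanding brass index mark (18 x 5 x 7 mm) on a brass ring fixed around the brake handle; 45 mm from the handle's axis, 19 mm above the table, x axis pointing radially outward.
- cone: bystander: pale cone of yarn, 104 mm across, 120 mm tall, origin under its centre.
- spool: bystander: wooden spool 38 mm across, 54 mm tall, standing on the stand's base plate between the caps, in front of the roller; origin under its centre.
- comb: bystander: wooden beater comb lying flat, 190 mm along its y, 50 mm wide, behind the stand; origin under its middle.
- shuttle: bystander: wooden shuttle, 180 mm along its x, 34 mm thick, behind the stand; origin under its middle.
- cup: bystander: steel cup 76 mm across, 80 mm tall; origin under its centre.
- bobbin: bystander: upright wooden bobbin 56 mm across, 125 mm tall; origin under its centre.

How it is judged (in metres and radians):
On the way, in this order (a step that is already met when the one before it is completed fails the run):
1. both caps are snapped shut under their catches (hinge angle under 0.035 rad) with nothing pressing on them (value of joint each of cap_l, cap_r below 0.035 rad and contact force between the fingers and stand below 0.5 N), for 0.2 s.
2. the brake handle's nose faces the index mark within 6 mm sideways (about 8 degrees) (y of knob_pointer in the frame of index_mark between -0.006 and 0.006 m and x of knob_pointer in the frame of index_mark above -0.045 m), for 0.2 s.
At the end, for the whole second after the job is handed in: both caps held shut by their catches (under 0.035 rad), the handle's nose within 6 mm (about 8 degrees) of the index mark, and the robot touching nothing (all of step 2 and value of joint each of cap_l, cap_r below 0.035 rad and contact force between each of the fingers, the arm and anything else below 0.1 N).
It fails at once if a cap, or any part of the roller stand, is pressed with more than 45 N (contact force between any of the fingers, the arm and stand above 45 N).
It fails at once if the cone, spool, comb, shuttle, cup or bobbin is moved by more than 20 mm (distance of any of cone, spool, comb, shuttle, cup, bobbin from where it was at the start of the episode above 0.02 m).
It also fails if it takes over 67 s, if anything falls off the work surface, if the arm or the gripper's body presses on something with over 40 N, if the wrist force passes 120 N, or if a joint passes its speed limit or range.

## Working session

There is one attempt and no reset: what is moved stays moved. The work goes in short steps, Python scripts to look and compute and a tool call to move; the robot and the scene stay as the last step left them, time stands still between calls to the robot, and variables do not carry over. Pictures are saved under pics/ and viewed, at most 10 in all, crops included, and the job is handed in when it is done.

Besides the shell and the picture viewer there is one more tool, called as name(argument=value, ...), one argument or row to a line, values as JSON. send_rows: Moves the arm, as the interface text tells. Shifts and turns lie within -1 to 1; 1 stands for 250 mm of shift or 90 degrees of turn. Its arguments: {"type":"object","properties":{"moves":{"type":"array"},"grip":{"type":"number"}},"required":["moves"]}

```bash
mkdir -p pics; python3 - <<'E'
from rig import readout, viewer
import cv2,numpy as np
s=readout.read_state();print(s['time_s'],s['position'],s['tcp_rot'],s['force'])
for n in("side","top"):
    p,d=viewer.capture(n);np.savez(f"pics/{n}0.npz",p=p,d=d);i=viewer.camera_info(n);print(n,i)
    cv2.imwrite(f"pics/{n}0.png",p[:,:,::-1])
E
```

```text
0.0 [0.24914432 0.57239014 0.22156177] [[-9.16812974e-01  3.99315095e-01 -1.19448472e-03]
 [ 3.99316716e-01  9.16811215e-01 -1.83198906e-03]
 [ 3.63576108e-04 -2.15656905e-03 -9.99997609e-01]] [ 0.0096214  -0.37185644 -0.4297197 ]
side {'fx': 465.03858511064357, 'fy': 465.03858511064357, 'cx': 256.4777217185686, 'cy': 185.77658348908702, 'R': array([[ 0.99418536, -0.1070605 , -0.01155516],
       [-0.06431993, -0.50434814, -0.86110156],
       [ 0.08636214,  0.85683779, -0.50830166]]), 't': array([-0.58942291,  0.11854335,  1.18260126])}
top {'fx': 365.4082574510297, 'fy': 365.4082574510297, 'cx': 253.21539403409963, 'cy': 192.45252245327637, 'R': array([[-8.30416096e-03, -9.99964890e-01, -1.12270840e-03],
       [-9.98573866e-01,  8.35181207e-03, -5.27302751e-02],
       [ 5.27378004e-02,  6.83226576e-04, -9.98608160e-01]]), 't': array([0.01140061, 0.57071291, 1.07621197])}
```

View pics/top0.png

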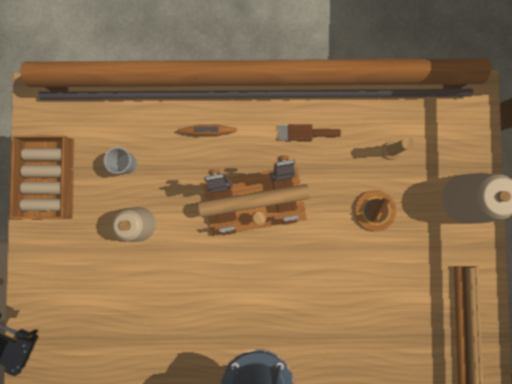

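View pics/side0.png

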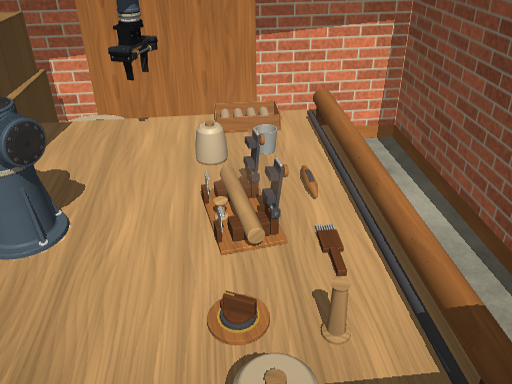

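The top view shows the stand around (255,205), with its caps leaning up at (217,182) and (284,170). The brake is at (375,210), and the yarn cone is at about (135,225). The side view confirms that both caps are open and the spool is in front of the roller. Next I'll measure these from the depth clouds.

```bash
cat > h.py <<'E'
import numpy as np,cv2
from rig import viewer
def cloud(n,d):
    i=viewer.camera_info(n);v,u=np.mgrid[:384,:512]
    c=np.stack([(u-i['cx'])/i['fx']*d,(v-i['cy'])/i['fy']*d,d],-1)
    return (c-i['t'])@i['R']
def proj(n,X):
    i=viewer.camera_info(n);c=np.asarray(X)@i['R'].T+i['t']
    return np.stack([c[...,0]/c[...,2]*i['fx']+i['cx'],c[...,1]/c[...,2]*i['fy']+i['cy']],-1)
E
python3 - <<'E'
from h import *
C={}
for n in("top","side"):
    z=np.load(f"pics/{n}0.npz");W=cloud(n,z['d']);C[n]=(z['p'],W)
    m=(z['d']>0)
    print(n,'table z',np.median(W[...,2][m&(abs(W[...,2])<.01)&(abs(W[...,1])<.5)&(W[...,0]>.3)&(W[...,0]<.8)]))
    P=W[m]; 
    # stand region
    S=P[(abs(P[:,1]-0.0)<.22)&(abs(P[:,0]-.53)<.16)]
    b=S[(S[:,2]>.008)&(S[:,2]<.017)&(abs(S[:,0]-.53)<.12)]
    print('base',len(b),cv2.minAreaRect((b[:,:2]*1000).astype(np.float32)))
    r=S[(S[:,2]>.06)&(S[:,2]<.076)]; print('roller',len(r),cv2.minAreaRect((r[:,:2]*1000).astype(np.float32)), cv2.fitLine((r[:,:2]*1000).astype(np.float32),cv2.DIST_HUBER,0,.01,.01).ravel())
    k=P[(abs(P[:,1]+.33)<.09)&(abs(P[:,0]-.52)<.1)]
    kb=k[(k[:,2]>.056)&(k[:,2]<.075)];print('bar',len(kb),cv2.minAreaRect((kb[:,:2]*1000).astype(np.float32)),kb[:,2].max())
    kk=k[(k[:,2]>.005)];print('base rd',len(kk),cv2.minEnclosingCircle((kk[:,:2]*1000).astype(np.float32)))
    hi=S[S[:,2]>.085]
    print('hi',len(hi),hi.min(0),hi.max(0))
p,W=C['top']
a=cv2.resize(p[145:245,190:320],None,fx=6,fy=6,interpolation=cv2.INTER_CUBIC)
cv2.imwrite('pics/a.png',a[:,:,::-1])
b=cv2.resize(p[180:240,345:405],None,fx=9,fy=9,interpolation=cv2.INTER_CUBIC)
p2=C['side'][0];c=cv2.resize(p2[280:352,195:285],None,fx=7.5,fy=7.5,interpolation=cv2.INTER_CUBIC)
o=np.zeros((540,540+675+0,3),np.uint8);o[:,:540]=b;o[:,540:]=c
cv2.imwrite('pics/b.png',cv2.resize(o,(800,355))[:,:,::-1])
E
```

```text
top table z -0.0002682821863100874
base 2207 ((546.9183959960938, 3.5344390869140625), (164.82093811035156, 290.110595703125), 9.403209686279297)
roller 1631 ((542.0536499023438, 3.16937255859375), (130.09429931640625, 318.4737548828125), 4.959599018096924) [ 1.6156000e-01 -9.8686290e-01  5.4500769e+02  4.0634656e+00]
bar 142 ((518.2134399414062, -359.46600341796875), (16.797115325927734, 65.35394287109375), 61.76361846923828) 0.07117681234129421
base rd 1363 ((507.2782287597656, -335.1688232421875), 99.03345489501953)
hi 984 [ 0.46053467 -0.11727079  0.08511129] [0.65670268 0.13819601 0.20641695]
side table z 0.0006200030531964488
base 1364 ((549.302734375, 1.4950714111328125), (165.93011474609375, 293.8830261230469), 9.468399047851562)
roller 1345 ((548.0494384765625, 0.2234649658203125), (140.47445678710938, 322.45843505859375), 9.379518508911133) [ 1.7397633e-01 -9.8474985e-01  5.5009564e+02 -2.1476891e+01]
bar 310 ((521.5621948242188, -361.3560791015625), (19.590768814086914, 65.85265350341797), 61.41497802734375) 0.06788085063511157
base rd 2506 ((518.5751953125, -358.8439636230469), 63.3045654296875)
hi 1404 [ 0.46362036 -0.11797066  0.08500141] [0.66056469 0.12819204 0.20477206]
```

View pics/a.png

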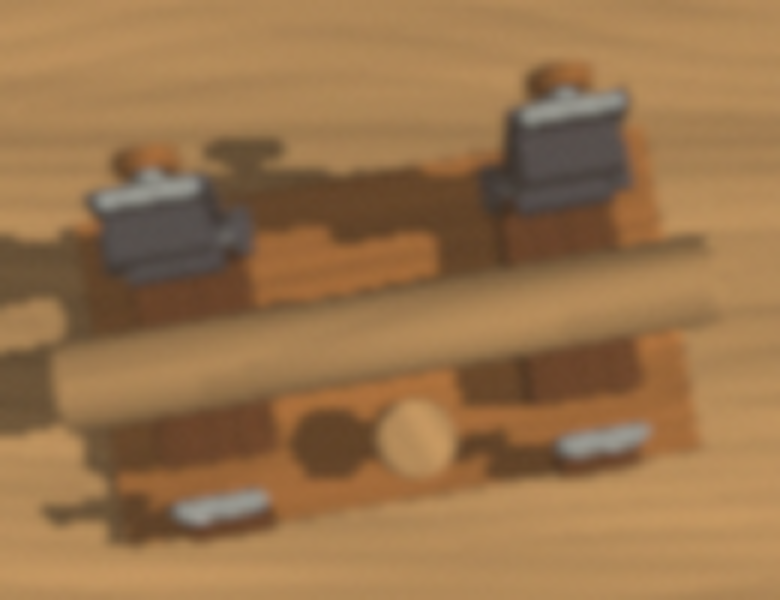

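View pics/b.png

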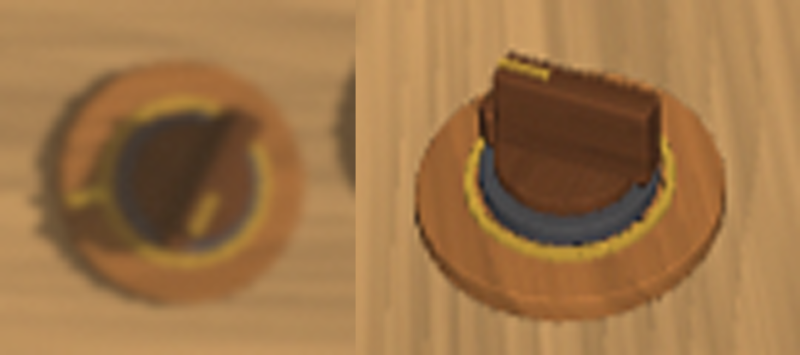

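The enlarged views show the brake's nose (gold stripe) pointing towards the robot, with the index mark on the +y side at crop (85,198). Both caps lean back, with their buttons behind. Next I'll work out the cap angles and the index direction.

```bash
python3 - <<'E'
from h import *
a=np.radians(9.43);O=np.array([.548,.0025,0]);R=np.array([[np.cos(a),-np.sin(a),0],[np.sin(a),np.cos(a),0],[0,0,1]])
for n in("top","side"):
    z=np.load(f"pics/{n}0.npz");p=z['p'];W=cloud(n,z['d']);ok=z['d']>0
    L=(W-O)@R
    for nm,y in(("L",.09),("R",-.09)):
        m=ok&(abs(L[...,1]-y)<.04)&(L[...,2]>.1)&(L[...,0]>.02)&(L[...,0]<.15)
        Q=L[m]
        print(n,nm,len(Q),'y',np.percentile(Q[:,1],[2,98]).round(3))
        for lo in np.arange(.1,.21,.015):
            q=Q[(Q[:,2]>=lo)&(Q[:,2]<lo+.015)]
            if len(q): print('  z%.3f n%d x'%(lo,len(q)),np.percentile(q[:,0],[3,25,50,75,97]).round(3))
    # catch nose
    for y in(.09,-.09):
        q=L[ok&(abs(L[...,1]-y)<.04)&(L[...,2]>.08)&(L[...,2]<.1)&(L[...,0]<-.05)&(L[...,0]>-.1)]
        print('catch',len(q),q.mean(0).round(4) if len(q) else '')
    hsv=cv2.cvtColor(p,cv2.COLOR_RGB2HSV).astype(int)
    m=ok&(hsv[...,0]>20)&(hsv[...,0]<32)&(hsv[...,1]>150)&(hsv[...,2]>110)&(np.hypot(W[...,0]-.52,W[...,1]+.36)<.075)
    Q=W[m]-[.52,-.3604,0];r=np.hypot(Q[:,0],Q[:,1])
    for nm,s in(('mark',(r>.044)),('ring',(r<.047)&(Q[:,2]<.03)),('stripe',Q[:,2]>.05)):
        q=Q[s];print(nm,len(q),q.mean(0).round(4),q.std(0).round(4),np.degrees(np.arctan2(q[:,1].mean(),q[:,0].mean())).round(1))
        if nm!='ring':
            print(np.c_[q,np.degrees(np.arctan2(q[:,1],q[:,0]))][:14].round(3).tolist())
E
```

```text
top L 390 y [0.067 0.114]
  z0.100 n19 x [0.038 0.039 0.039 0.044 0.059]
  z0.115 n52 x [0.04  0.041 0.043 0.046 0.061]
  z0.130 n2 x [0.062 0.062 0.062 0.062 0.062]
  z0.145 n3 x [0.063 0.063 0.064 0.065 0.066]
  z0.160 n39 x [0.043 0.044 0.049 0.064 0.08 ]
  z0.175 n204 x [0.045 0.052 0.06  0.078 0.089]
  z0.190 n68 x [0.065 0.067 0.069 0.072 0.074]
  z0.205 n3 x [0.066 0.066 0.066 0.067 0.067]
top R 419 y [-0.111 -0.064]
  z0.100 n21 x [0.039 0.039 0.04  0.046 0.061]
  z0.115 n64 x [0.041 0.043 0.045 0.048 0.062]
  z0.130 n5 x [0.063 0.064 0.064 0.065 0.066]
  z0.145 n2 x [0.066 0.067 0.067 0.067 0.067]
  z0.160 n50 x [0.046 0.047 0.063 0.069 0.084]
  z0.175 n211 x [0.049 0.055 0.064 0.083 0.093]
  z0.190 n65 x [0.07  0.072 0.074 0.076 0.078]
  z0.205 n1 x [0.074 0.074 0.074 0.074 0.074]
catch 52 [-0.0675  0.0918  0.0895]
catch 52 [-0.0678 -0.0876  0.0895]
mark 1 [-0.0102  0.0476  0.0183] [0. 0. 0.] 102.0
[[-0.01, 0.048, 0.018, 102.048]]
ring 0 [nan nan nan] [nan nan nan] nan
stripe 0 [nan nan nan] [nan nan nan] nan
[]
side L 506 y [0.063 0.112]
  z0.100 n64 x [0.04  0.042 0.05  0
[... 699 characters left out ...]
3 [-0.0662 -0.0936  0.0889]
mark 2 [-0.0337 -0.0027  0.0156] [0.0028 0.0288 0.0025] -175.5
[[-0.036, 0.026, 0.013, 144.397], [-0.031, -0.031, 0.018, -134.532]]
ring 108 [-0.0052 -0.018   0.0154] [0.0304 0.0184 0.0014] -106.2
stripe 5 [-0.0156  0.0091  0.0661] [0.0055 0.0028 0.0008] 149.8
[[-0.025, 0.013, 0.067, 151.661], [-0.019, 0.011, 0.066, 149.458], [-0.013, 0.008, 0.066, 150.678], [-0.012, 0.008, 0.065, 145.155], [-0.01, 0.005, 0.067, 150.641]]<stdin>:21: RuntimeWarning: Mean of empty slice.
  ret = um.true_divide(
  ret = _var(a, axis=axis, dtype=dtype, out=out, ddof=ddof,
  arrmean = um.true_divide(arrmean, div, out=arrmean,
  ret = um.true_divide(
  ret = ret.dtype.type(ret / rcount)
```

```bash
cat >> h.py <<'E'
from scipy.spatial.transform import Rotation as Ro
A=np.radians(9.43);O=np.array([.548,.0025,0]);RS=Ro.from_euler('z',A).as_matrix()
def row(X,s,yaw_y=None):
    """row to reach world X; tool y at world angle yaw_y (deg), pointing down"""
    T=np.array(s['tcp_rot']);d=T.T@(np.asarray(X)-s['position'])/.25
    r=np.zeros(3)
    if yaw_y is not None:
        a=np.radians(yaw_y);y=np.array([np.cos(a),np.sin(a),0]);z=np.array([0,0,-1.]);D=np.c_[np.cross(y,z),y,z]
        r=Ro.from_matrix(T.T@D).as_rotvec()/(np.pi/2)
    return np.r_[d,r].round(4).tolist()
def S(x,y,z): return O+RS@np.array([x,y,z])
def arc(y,th,n,w=.0095):
    c,s=np.cos(th),np.sin(th);return S(.053-.095*c+n*s+w*s,y,.08+.095*s+n*c)
E
python3 - <<'E'
from h import *; from rig import readout
s=readout.read_state();X=S(.135,.09,.225);print(X,row(X,s,99.43))
E
```

```text
[0.66642985 0.11340252 0.225     ] [-2.2634, -1.017, -0.012, -0.0011, -0.0005, -0.3663]
```

send_rows(
  moves=[
    [-0.16, -0.07, 0, 0, 0, -0.06],
    [-0.33, -0.15, 0, 0, 0, -0.12],
    [-0.5, -0.225, 0, 0, 0, -0.18],
    [-0.67, -0.3, 0, 0, 0, -0.24],
    [-0.84, -0.38, 0, 0, 0, -0.3],
    [-1, -0.45, 0, 0, 0, -0.3663],
    [-1, -0.45, 0, 0, 0, -0.3663],
  ],
  grip=0,
)

```text
time_s: 0.8
position: [0.4377, 0.3662, 0.2223]
tcp_rot: [[-0.987, -0.159, 0.002], [-0.159, 0.987, -0.001], [-0.001, -0.002, -1.0]]
force: [0.3, 0.7, -0.2]
opening: 0.446
grasp_force: 0.0
```

```bash
python3 - <<'E'
from h import *; from rig import readout
s=readout.read_state();X=S(.135,.09,.225);print(s['time_s'],s['position'],s['joint_positions'],row(X,s,99.43))
E
```

```text
0.8 [0.43774444 0.36622226 0.22227489] [ 28.76585536  26.04155913  90.05436089  -0.13126917  63.8598336
 -70.32818463] [-0.7423, -1.1439, -0.0079, -0.0011, 0.0009, -0.0031]
```

send_rows(
  moves=[
    [-0.09, -0.12, 0, 0, 0, 0],
    [-0.18, -0.25, 0, 0, 0, 0],
    [-0.28, -0.38, 0, 0, 0, 0],
    [-0.38, -0.51, 0, 0, 0, 0],
    [-0.48, -0.64, 0, 0, 0, 0],
    [-0.58, -0.77, 0, 0, 0, 0],
    [-0.67, -0.9, 0, 0, 0, 0],
    [-0.74, -1, 0, 0, 0, 0],
    [-0.74, -1, 0, 0, 0, 0],
  ],
)

```text
time_s: 1.7
position: [0.66, 0.1508, 0.2218]
tcp_rot: [[-0.987, -0.159, 0.002], [-0.159, 0.987, -0.001], [-0.001, -0.001, -1.0]]
force: [0.8, -0.6, -0.5]
opening: 0.004
grasp_force: 0.0
```

```bash
python3 - <<'E'
from h import *; from rig import readout
s=readout.read_state();print(s['time_s'],s['position'],s['force'],s['opening'],row(S(.135,.09,.225),s,99.43),row(S(.135,.09,.168),s,99.43))
E
```

```text
1.7 [0.66000485 0.15080469 0.22179875] [ 0.7677291  -0.56398115 -0.52508383] 0.003710778135674255 [-0.0015, -0.1518, -0.0126, -0.0008, 0.0009, -0.0029] [-0.0012, -0.1515, 0.2154, -0.0008, 0.0009, -0.0029]
```

send_rows(
  moves=[
    [0, -0.15, 0.03, 0, 0, -0.003],
    [0, -0.15, 0.13, 0, 0, -0.003],
    [0, -0.15, 0.21, 0, 0, -0.003],
    [0, -0.15, 0.21, 0, 0, -0.003],
  ],
)

```text
time_s: 2.1
position: [0.6599, 0.1177, 0.1664]
tcp_rot: [[-0.986, -0.168, -0.009], [-0.168, 0.986, 0.0], [0.009, 0.002, -1.0]]
force: [-0.1, 0.5, -0.3]
opening: 0.004
grasp_force: 0.0
```

```bash
python3 - <<'E'
from h import *; from rig import readout
s=readout.read_state();print(s['time_s'],s['position'],s['force'])
for t in np.arange(1.6,.1,-.1):print(round(t,2),row(arc(.09,t,.025),s)[:3])
E
```

```text
2.1 [0.65992874 0.11770516 0.16636417] [-0.10077008  0.50858496 -0.29461243]
1.6 [0.1565, -0.0205, -0.0302]
1.5 [0.1948, -0.0203, -0.039]
1.4 [0.2342, -0.0201, -0.0441]
1.3 [0.2743, -0.0199, -0.0451]
1.2 [0.3147, -0.0197, -0.0423]
1.1 [0.355, -0.0195, -0.0356]
1.0 [0.3947, -0.0194, -0.025]
0.9 [0.4335, -0.0192, -0.0107]
0.8 [0.471, -0.0191, 0.0072]
0.7 [0.5068, -0.0189, 0.0285]
0.6 [0.5405, -0.0188, 0.0529]
0.5 [0.5719, -0.0187, 0.0804]
0.4 [0.6006, -0.0187, 0.1105]
0.3 [0.6263, -0.0186, 0.1429]
0.2 [0.6488, -0.0186, 0.1775]
```

send_rows(
  moves=[
    [0.08, -0.01, -0.015, 0, 0, 0],
    [0.12, -0.01, -0.025, 0, 0, 0],
    [0.155, -0.01, -0.03, 0, 0, 0],
    [0.195, -0.01, -0.039, 0, 0, 0],
    [0.234, -0.01, -0.044, 0, 0, 0],
    [0.274, -0.01, -0.045, 0, 0, 0],
    [0.315, -0.01, -0.042, 0, 0, 0],
    [0.355, -0.01, -0.036, 0, 0, 0],
    [0.395, -0.01, -0.025, 0, 0, 0],
  ],
)

```text
time_s: 3.0
position: [0.5656, 0.0973, 0.1762]
tcp_rot: [[-0.986, -0.169, -0.0], [-0.169, 0.986, -0.0], [0.0, -0.0, -1.0]]
force: [1.2, 0.0, 0.1]
opening: 0.007
grasp_force: 0.6
```

```bash
python3 - <<'E'
from h import *; from rig import readout
s=readout.read_state();print(s['time_s'],RS.T@(s['position']-O),s['force'])
for t in np.arange(1.0,.1,-.1):print(round(t,2),row(arc(.09,t,.025),s)[:3])
p,d=viewer.capture('side');cv2.imwrite('pics/s1.png',cv2.resize(p[90:270,130:370],None,fx=3,fy=3)[:,:,::-1])
E
```

```text
3.0 [0.03291911 0.09062421 0.17617729] [1.17447511 0.03307477 0.11197314]
1.0 [0.0089, -0.0025, 0.0109]
0.9 [0.0478, -0.0023, 0.0249]
0.8 [0.0854, -0.0021, 0.0425]
0.7 [0.1214, -0.0019, 0.0634]
0.6 [0.1554, -0.0017, 0.0876]
0.5 [0.187, -0.0016, 0.1148]
0.4 [0.2159, -0.0014, 0.1446]
0.3 [0.2419, -0.0013, 0.1769]
0.2 [0.2647, -0.0012, 0.2112]
```

View pics/s1.png

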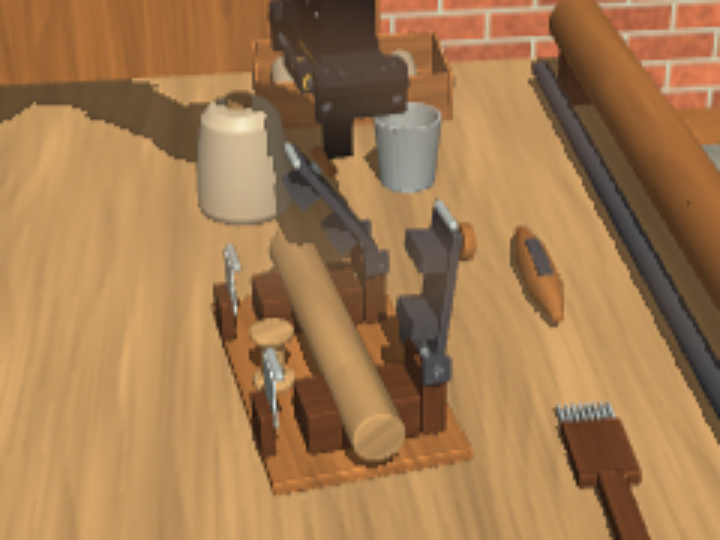

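The left cap, with its free edge at crop (290,155), has swung to about 50°. The fingers are on its button and contact is about 1 N. I'll continue along the arc.

send_rows(
  moves=[
    [0.028, -0.002, 0.017, 0, 0, 0],
    [0.067, -0.002, 0.033, 0, 0, 0],
    [0.104, -0.002, 0.053, 0, 0, 0],
    [0.138, -0.002, 0.075, 0, 0, 0],
    [0.171, -0.002, 0.1, 0, 0, 0],
    [0.201, -0.002, 0.13, 0, 0, 0],
    [0.23, -0.002, 0.16, 0, 0, 0],
    [0.255, -0.002, 0.194, 0, 0, 0],
    [0.267, -0.002, 0.211, 0, 0, 0],
    [0.267, -0.002, 0.211, 0, 0, 0],
  ],
)

```text
time_s: 4.05
position: [0.4994, 0.0859, 0.1226]
tcp_rot: [[-0.986, -0.168, -0.003], [-0.168, 0.986, 0.0], [0.003, 0.001, -1.0]]
force: [-0.1, 0.7, 0.6]
opening: 0.004
grasp_force: 0.0
```

```bash
python3 - <<'E'
from h import *; from rig import readout
s=readout.read_state();print(s['time_s'],RS.T@(s['position']-O),s['force'])
print(row(S(-.042,.09,.12),s))
E
```

```text
4.05 [-0.03433401  0.0901983   0.12255972] [-0.13804787  0.67386362  0.5929175 ]
[0.0306, -0.0007, 0.0103, 0.0, 0.0, 0.0]
```

send_rows(
  moves=[
    [0.03, 0, 0.005, 0, 0, 0],
    [0.03, 0, 0.015, 0, 0, 0],
    [0.03, 0, 0.02, 0, 0, 0],
    [0.03, 0, 0.024, 0, 0, 0],
    [0.03, 0, 0.028, 0, 0, 0],
    [0.03, 0, 0.032, 0, 0, 0],
    [0.03, 0, 0.032, 0, 0, 0],
  ],
)

```text
time_s: 4.75
position: [0.4935, 0.0846, 0.1154]
tcp_rot: [[-0.986, -0.168, -0.0], [-0.168, 0.986, 0.0], [0.0, 0.0, -1.0]]
force: [0.8, 0.5, 0.2]
opening: 0.005
grasp_force: 0.0
```

send_rows(
  moves=[
    [0, 0, 0.004, 0, 0, 0],
    [0, 0, 0.008, 0, 0, 0],
    [0, 0, 0.012, 0, 0, 0],
    [0, 0, 0.012, 0, 0, 0],
  ],
)

```text
time_s: 5.15
position: [0.4934, 0.0846, 0.1135]
tcp_rot: [[-0.986, -0.169, 0.0], [-0.169, 0.986, -0.0], [-0.0, -0.0, -1.0]]
force: [-1.4, -0.3, 8.2]
opening: 0.002
grasp_force: 4.2
```

send_rows(
  moves=[
    [0, 0, 0.002, 0, 0, 0],
    [0, 0, 0.004, 0, 0, 0],
    [0, 0, 0.004, 0, 0, 0],
  ],
)

```text
time_s: 5.45
position: [0.4933, 0.0845, 0.113]
tcp_rot: [[-0.986, -0.169, 0.0], [-0.169, 0.986, -0.0], [-0.0, -0.0, -1.0]]
force: [-2.9, -0.4, 13.2]
opening: 0.004
grasp_force: 6.5
```

send_rows(
  moves=[
    [0, 0, 0.002, 0, 0, 0],
    [0, 0, 0.004, 0, 0, 0],
    [0, 0, 0.004, 0, 0, 0],
  ],
)

```text
time_s: 5.75
position: [0.4931, 0.0845, 0.1124]
tcp_rot: [[-0.986, -0.169, 0.0], [-0.169, 0.986, -0.0], [-0.0, -0.0, -1.0]]
force: [-2.9, -0.3, 16.0]
opening: 0.003
grasp_force: 8.0
```

send_rows(
  moves=[
    [0, 0, 0, 0, 0, 0],
    [0, 0, 0, 0, 0, 0],
  ],
)

```text
time_s: 5.95
position: [0.4931, 0.0845, 0.1124]
tcp_rot: [[-0.986, -0.169, 0.0], [-0.169, 0.986, -0.0], [-0.0, -0.0, -1.0]]
force: [-3.0, -1.4, 15.9]
opening: 0.006
grasp_force: 8.0
```

```bash
python3 - <<'E'
from h import *; from rig import readout
s=readout.read_state();print(s['time_s'],RS.T@(s['position']-O),s['force'],s['moment'])
p,d=viewer.capture('side');cv2.imwrite('pics/s2.png',cv2.resize(p[130:240,170:310],None,fx=5,fy=5,interpolation=cv2.INTER_CUBIC)[:,:,::-1])
E
```

```text
5.95 [-0.04070864  0.08991609  0.11239385] [-2.98357266 -1.41261974 15.89246253] [-0.06793809  0.77181262 -0.00883169]
```

View pics/s2.png

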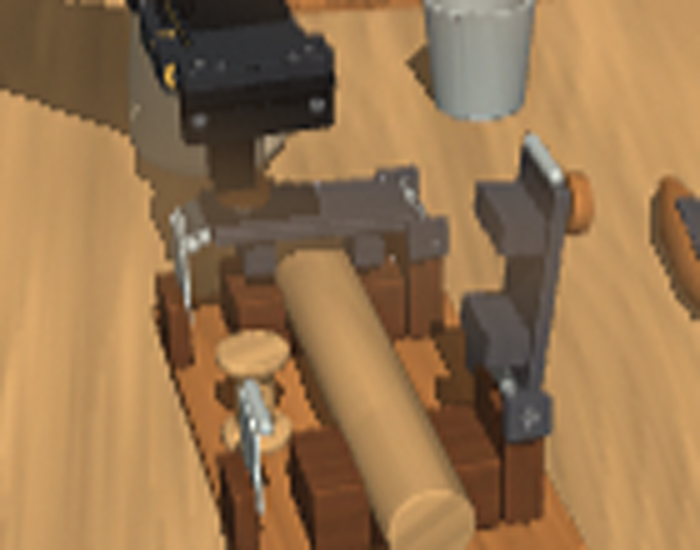

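The left cap's lip (crop 195,235) is still resting on the catch and hasn't snapped. I'll press on in small steps.

send_rows(
  moves=[
    [0, 0, 0.002, 0, 0, 0],
    [0, 0, 0.004, 0, 0, 0],
    [0, 0, 0.004, 0, 0, 0],
  ],
)

```text
time_s: 6.3
position: [0.4928, 0.0845, 0.1114]
tcp_rot: [[-0.986, -0.169, -0.0], [-0.169, 0.986, -0.0], [0.0, -0.0, -1.0]]
force: [-3.4, -0.5, 16.4]
opening: 0.005
grasp_force: 8.2
```

send_rows(
  moves=[
    [0, 0, 0.002, 0, 0, 0],
    [0, 0, 0.004, 0, 0, 0],
    [0, 0, 0.004, 0, 0, 0],
  ],
)

```text
time_s: 6.6
position: [0.4924, 0.0844, 0.11]
tcp_rot: [[-0.986, -0.169, -0.001], [-0.169, 0.986, -0.001], [0.001, -0.0, -1.0]]
force: [-3.8, -1.0, 14.7]
opening: 0.004
grasp_force: 6.9
```

send_rows(
  moves=[
    [0, 0, 0.002, 0, 0, 0],
    [0, 0, 0.004, 0, 0, 0],
    [0, 0, 0.004, 0, 0, 0],
  ],
)

```text
time_s: 6.9
position: [0.4919, 0.0844, 0.1083]
tcp_rot: [[-0.986, -0.169, -0.003], [-0.169, 0.986, -0.001], [0.003, -0.0, -1.0]]
force: [-3.5, -1.7, 7.7]
opening: 0.004
grasp_force: 3.5
```

send_rows(
  moves=[
    [0, 0, 0.002, 0, 0, 0],
    [0, 0, 0.004, 0, 0, 0],
    [0, 0, 0.004, 0, 0, 0],
  ],
)

```text
time_s: 7.2
position: [0.4929, 0.0846, 0.1066]
tcp_rot: [[-0.986, -0.168, -0.001], [-0.168, 0.986, 0.0], [0.001, 0.0, -1.0]]
force: [-1.6, -0.8, 2.0]
opening: 0.005
grasp_force: 1.1
```

send_rows(
  moves=[
    [0, 0, 0.002, 0, 0, 0],
    [0, 0, 0.004, 0, 0, 0],
    [0, 0, 0.006, 0, 0, 0],
    [0, 0, 0.006, 0, 0, 0],
  ],
)

```text
time_s: 7.6
position: [0.4939, 0.0846, 0.105]
tcp_rot: [[-0.986, -0.168, 0.001], [-0.168, 0.986, 0.0], [-0.001, -0.0, -1.0]]
force: [0.5, 0.2, 0.9]
opening: 0.005
grasp_force: 0.3
```

send_rows(
  moves=[
    [0, 0, 0.002, 0, 0, 0],
    [0, 0, 0.004, 0, 0, 0],
    [0, 0, 0.004, 0, 0, 0],
  ],
)

```text
time_s: 7.9
position: [0.494, 0.0846, 0.105]
tcp_rot: [[-0.986, -0.169, 0.002], [-0.169, 0.986, -0.0], [-0.001, -0.0, -1.0]]
force: [-0.6, 0.4, 8.1]
opening: 0.005
grasp_force: 3.9
```

send_rows(
  moves=[
    [0, 0, 0.002, 0, 0, 0],
    [0, 0, 0.004, 0, 0, 0],
    [0, 0, 0.006, 0, 0, 0],
    [0, 0, 0.006, 0, 0, 0],
  ],
)

```text
time_s: 8.3
position: [0.494, 0.0846, 0.1048]
tcp_rot: [[-0.986, -0.169, 0.002], [-0.169, 0.986, -0.0], [-0.002, -0.001, -1.0]]
force: [-3.6, -0.3, 19.0]
opening: 0.004
grasp_force: 9.5
```

send_rows(
  moves=[
    [0, 0, -0.08, 0, 0, 0],
    [0, 0, -0.25, 0, 0, 0],
    [0, 0, -0.42, 0, 0, 0],
    [-0.08, -0.03, -0.52, 0, 0, 0],
    [-0.22, -0.15, -0.52, 0, 0, 0],
    [-0.36, -0.28, -0.52, 0, 0, 0],
    [-0.5, -0.41, -0.52, 0, 0, 0],
    [-0.62, -0.54, -0.52, 0, 0, 0],
    [-0.7, -0.67, -0.52, 0, 0, 0],
    [-0.72, -0.72, -0.5, 0, 0, 0],
    [-0.72, -0.72, -0.4, 0, 0, 0],
    [-0.72, -0.72, -0.28, 0, 0, 0],
  ],
)

```text
time_s: 9.5
position: [0.7016, -0.063, 0.1726]
tcp_rot: [[-0.986, -0.168, 0.002], [-0.168, 0.986, -0.0], [-0.002, -0.0, -1.0]]
force: [-0.1, 0.1, -0.4]
opening: 0.005
grasp_force: 0.0
```

send_rows(
  moves=[
    [0, 0, 0, 0, 0, 0],
    [0, 0, 0, 0, 0, 0],
  ],
)

```text
time_s: 9.7
position: [0.7002, -0.0619, 0.1719]
tcp_rot: [[-0.986, -0.169, -0.002], [-0.169, 0.986, 0.001], [0.002, 0.001, -1.0]]
force: [1.2, 0.3, 0.7]
opening: 0.001
grasp_force: 0.0
```

```bash
python3 - <<'E'
from h import *; from rig import readout
s=readout.read_state();print(s['time_s'],RS.T@(s['position']-O),s['force'])
for t in np.arange(1.7,.1,-.1):print(round(t,2),row(arc(-.09,t,.025),s)[:3])
p,d=viewer.capture('side');cv2.imwrite('pics/s3.png',cv2.resize(p[90:270,130:370],None,fx=3,fy=3)[:,:,::-1])
E
```

```text
9.7 [ 0.13961961 -0.08844878  0.17191178] [1.18638804 0.34446031 0.65445663]
1.7 [0.1607, -0.0054, 0.0041]
1.6 [0.1975, -0.0052, -0.0088]
1.5 [0.2358, -0.005, -0.0179]
1.4 [0.2752, -0.0048, -0.0232]
1.3 [0.3152, -0.0046, -0.0245]
1.2 [0.3556, -0.0044, -0.0219]
1.1 [0.3959, -0.0042, -0.0155]
1.0 [0.4357, -0.004, -0.0051]
0.9 [0.4746, -0.0038, 0.0089]
0.8 [0.5122, -0.0036, 0.0266]
0.7 [0.5481, -0.0035, 0.0476]
0.6 [0.582, -0.0033, 0.0719]
0.5 [0.6136, -0.0032, 0.0991]
0.4 [0.6425, -0.0031, 0.1291]
0.3 [0.6684, -0.003, 0.1614]
0.2 [0.6911, -0.0029, 0.1958]
```

View pics/s3.png

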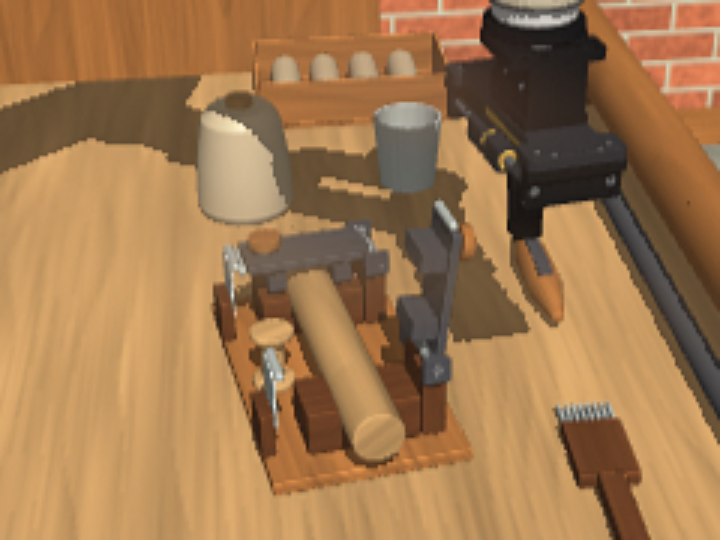

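The left cap is shut under its catch (crop 235,255). The fingers are now behind the right cap, so I'll swing that one.

send_rows(
  moves=[
    [0.1, -0.005, 0.002, 0, 0, 0],
    [0.16, -0.005, 0, 0, 0, 0],
    [0.198, -0.005, -0.009, 0, 0, 0],
    [0.236, -0.005, -0.018, 0, 0, 0],
    [0.275, -0.005, -0.023, 0, 0, 0],
    [0.315, -0.005, -0.024, 0, 0, 0],
    [0.356, -0.005, -0.022, 0, 0, 0],
    [0.396, -0.005, -0.016, 0, 0, 0],
    [0.436, -0.005, -0.005, 0, 0, 0],
  ],
)

```text
time_s: 10.65
position: [0.5931, -0.0823, 0.1736]
tcp_rot: [[-0.986, -0.168, -0.0], [-0.168, 0.986, -0.0], [0.0, -0.0, -1.0]]
force: [2.1, -0.5, -0.3]
opening: 0.007
grasp_force: 0.6
```

send_rows(
  moves=[
    [0.039, 0, 0.014, 0, 0, 0],
    [0.077, 0, 0.032, 0, 0, 0],
    [0.112, 0, 0.053, 0, 0, 0],
    [0.146, 0, 0.077, 0, 0, 0],
    [0.178, 0, 0.104, 0, 0, 0],
    [0.207, 0, 0.134, 0, 0, 0],
    [0.232, 0, 0.166, 0, 0, 0],
    [0.255, 0, 0.2, 0, 0, 0],
    [0.265, 0, 0.21, 0, 0, 0],
    [0.265, 0, 0.21, 0, 0, 0],
  ],
)

```text
time_s: 11.65
position: [0.5276, -0.0931, 0.1205]
tcp_rot: [[-0.986, -0.168, -0.002], [-0.168, 0.986, 0.001], [0.002, 0.001, -1.0]]
force: [-0.6, -0.0, -1.1]
opening: 0.004
grasp_force: 0.0
```

```bash
python3 - <<'E'
from h import *; from rig import readout
s=readout.read_state();print(s['time_s'],RS.T@(s['position']-O),s['force'])
print(row(S(-.042,-.09,.116),s))
E
```

```text
11.65 [-0.0358092  -0.09094226  0.12048743] [-0.56938954 -0.01486284 -1.05600171]
[0.0247, 0.0039, 0.018, 0.0, 0.0, 0.0]
```

send_rows(
  moves=[
    [0.024, 0.003, 0.006, 0, 0, 0],
    [0.024, 0.003, 0.014, 0, 0, 0],
    [0.024, 0.003, 0.018, 0, 0, 0],
    [0.024, 0.003, 0.022, 0, 0, 0],
    [0.024, 0.003, 0.025, 0, 0, 0],
    [0.024, 0.003, 0.025, 0, 0, 0],
  ],
)

```text
time_s: 12.25
position: [0.5228, -0.0936, 0.1152]
tcp_rot: [[-0.986, -0.169, 0.0], [-0.169, 0.986, -0.0], [-0.0, -0.0, -1.0]]
force: [-0.2, 0.3, 0.3]
opening: 0.001
grasp_force: 0.4
```

send_rows(
  moves=[
    [0, 0, 0.003, 0, 0, 0],
    [0, 0, 0.006, 0, 0, 0],
    [0, 0, 0.009, 0, 0, 0],
    [0, 0, 0.009, 0, 0, 0],
  ],
)

```text
time_s: 12.65
position: [0.5226, -0.0937, 0.114]
tcp_rot: [[-0.986, -0.169, 0.0], [-0.169, 0.986, -0.001], [-0.0, -0.001, -1.0]]
force: [-2.3, 0.3, 10.3]
opening: 0.005
grasp_force: 4.8
```

send_rows(
  moves=[
    [0, 0, 0.003, 0, 0, 0],
    [0, 0, 0.006, 0, 0, 0],
    [0, 0, 0.009, 0, 0, 0],
    [0, 0, 0.009, 0, 0, 0],
  ],
)

```text
time_s: 13.05
position: [0.5223, -0.0937, 0.1127]
tcp_rot: [[-0.986, -0.169, 0.0], [-0.169, 0.986, -0.001], [0.0, -0.001, -1.0]]
force: [-3.8, 0.2, 15.7]
opening: 0.005
grasp_force: 8.1
```

send_rows(
  moves=[
    [0, 0, 0.002, 0, 0, 0],
    [0, 0, 0.004, 0, 0, 0],
    [0, 0, 0.006, 0, 0, 0],
    [0, 0, 0.006, 0, 0, 0],
  ],
)

```text
time_s: 13.45
position: [0.5219, -0.0938, 0.1111]
tcp_rot: [[-0.986, -0.169, -0.001], [-0.169, 0.986, -0.001], [0.001, -0.001, -1.0]]
force: [-3.8, 0.9, 15.9]
opening: 0.009
grasp_force: 8.2
```

send_rows(
  moves=[
    [0, 0, 0.002, 0, 0, 0],
    [0, 0, 0.004, 0, 0, 0],
    [0, 0, 0.006, 0, 0, 0],
    [0, 0, 0.006, 0, 0, 0],
  ],
)

```text
time_s: 13.85
position: [0.5211, -0.0938, 0.1083]
tcp_rot: [[-0.986, -0.17, -0.003], [-0.17, 0.986, -0.001], [0.003, -0.0, -1.0]]
force: [-2.5, -1.3, 4.6]
opening: 0.006
grasp_force: 2.4
```

send_rows(
  moves=[
    [0, 0, 0.002, 0, 0, 0],
    [0, 0, 0.004, 0, 0, 0],
    [0, 0, 0.006, 0, 0, 0],
    [0, 0, 0.006, 0, 0, 0],
  ],
)

```text
time_s: 14.25
position: [0.5229, -0.0935, 0.1058]
tcp_rot: [[-0.986, -0.168, 0.001], [-0.168, 0.986, 0.0], [-0.001, 0.0, -1.0]]
force: [0.2, -0.6, 0.8]
opening: 0.005
grasp_force: 0.0
```

send_rows(
  moves=[
    [0, 0, 0.002, 0, 0, 0],
    [0, 0, 0.004, 0, 0, 0],
    [0, 0, 0.006, 0, 0, 0],
    [0, 0, 0.006, 0, 0, 0],
  ],
)

```text
time_s: 14.65
position: [0.523, -0.0935, 0.1055]
tcp_rot: [[-0.986, -0.169, 0.001], [-0.169, 0.986, -0.0], [-0.001, -0.0, -1.0]]
force: [-1.9, 0.5, 8.5]
opening: 0.006
grasp_force: 3.9
```

send_rows(
  moves=[
    [0, 0, 0.002, 0, 0, 0],
    [0, 0, 0.004, 0, 0, 0],
    [0, 0, 0.004, 0, 0, 0],
  ],
)

```text
time_s: 14.95
position: [0.523, -0.0935, 0.1054]
tcp_rot: [[-0.986, -0.169, 0.001], [-0.169, 0.986, -0.001], [-0.001, -0.001, -1.0]]
force: [-3.2, 1.5, 14.5]
opening: 0.008
grasp_force: 7.2
```

send_rows(
  moves=[
    [0, 0, -0.08, 0, 0, 0],
    [0, 0, -0.25, 0, 0, 0],
    [0, 0, -0.42, 0, 0, 0],
    [0.02, -0.1, -0.55, 0, 0, 0.05],
    [0.05, -0.25, -0.6, 0, 0, 0.12],
    [0.08, -0.4, -0.6, 0, 0, 0.19],
    [0.11, -0.55, -0.6, 0, 0, 0.26],
    [0.14, -0.7, -0.6, 0, 0, 0.33],
    [0.17, -0.85, -0.6, 0, 0, 0.4],
    [0.19, -0.97, -0.6, 0, 0, 0.42],
    [0.19, -1, -0.6, 0, 0, 0.42],
    [0.19, -1, -0.6, 0, 0, 0.42],
  ],
  grip=1,
)

```text
time_s: 16.15
position: [0.5177, -0.3488, 0.2529]
tcp_rot: [[-0.881, 0.472, -0.0], [0.472, 0.881, 0.001], [0.001, 0.001, -1.0]]
force: [0.7, 0.7, 0.1]
opening: 0.974
grasp_force: 0.0
```

send_rows(
  moves=[
    [0, 0, 0, 0, 0, 0],
    [0, 0, 0, 0, 0, 0],
  ],
)

```text
time_s: 16.35
position: [0.5179, -0.3461, 0.2534]
tcp_rot: [[-0.883, 0.469, -0.001], [0.469, 0.883, 0.001], [0.001, 0.001, -1.0]]
force: [-0.2, 0.3, 0.0]
opening: 0.993
grasp_force: 0.0
```

```bash
python3 - <<'E'
from h import *; from rig import readout
s=readout.read_state();print(s['time_s'],s['position'],s['tcp_rot'],s['joint_positions'][5])
p,d=viewer.capture('wrist');i=viewer.camera_info('wrist');print(i)
np.savez('pics/w.npz',p=p,d=d,pos=s['position'],R=s['tcp_rot'])
p2,_=viewer.capture('side')
c=cv2.resize(p2[130:240,170:310],(512,384),interpolation=cv2.INTER_CUBIC)
cv2.imwrite('pics/w.png',cv2.resize(np.hstack([p,c]),(800,300))[:,:,::-1])
E
```

```text
16.35 [ 0.51789014 -0.34609418  0.25342219] [[-8.82960312e-01  4.69447191e-01 -6.50150278e-04]
 [ 4.69446270e-01  8.82960233e-01  1.19449330e-03]
 [ 1.13480837e-03  7.49479557e-04 -9.99999075e-01]] -106.0399904735883
{'fx': 318.60324657733673, 'fy': 318.60324657733673, 'cx': 255.83093202039638, 'cy': 189.80030570864798, 'tool_from_camera': array([[-5.68185161e-05, -9.70160224e-01, -2.42464712e-01,
         6.70684402e-02],
       [ 9.99999982e-01, -9.96660851e-05,  1.64450967e-04,
         8.93195764e-04],
       [-1.83709296e-04, -2.42464698e-01,  9.70160212e-01,
        -1.62860611e-01],
       [ 0.00000000e+00,  0.00000000e+00,  0.00000000e+00,
         1.00000000e+00]])}
```

View pics/w.png

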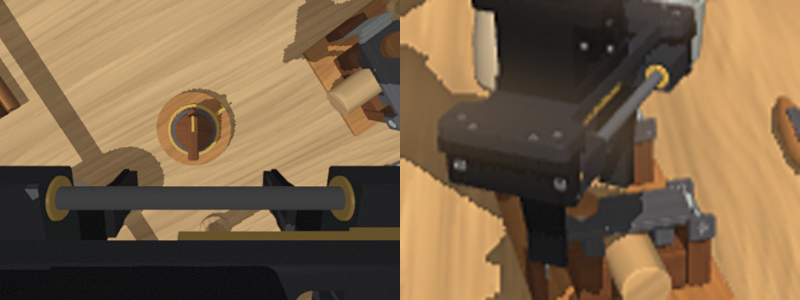

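The wrist view shows the brake at (195,130) in the half-scale picture, with the nose pointing up (stripe at 194,120) and the index mark to the upper right. I'll measure both in world coordinates.

```bash
python3 - <<'E'
from h import *
z=np.load('pics/w.npz');p,d=z['p'],z['d'];i=viewer.camera_info('wrist');v,u=np.mgrid[:384,:512]
c=np.stack([(u-i['cx'])/i['fx']*d,(v-i['cy'])/i['fy']*d,d],-1);M=i['tool_from_camera']
W=(c@M[:3,:3].T+M[:3,3])@z['R'].T+z['pos'];ok=d>0
k=ok&(np.hypot(W[...,0]-.52,W[...,1]+.36)<.08)
f=lambda Q:cv2.minAreaRect((Q[:,:2]*1000).astype(np.float32))
print('bar',f(W[k&(W[...,2]>.057)&(W[...,2]<.075)]),'z',np.median(W[k&(W[...,2]>.057)][:,2]))
print('base',cv2.minEnclosingCircle((W[k&(W[...,2]>.006)][:,:2]*1000).astype(np.float32)))
h=cv2.cvtColor(p,cv2.COLOR_RGB2HSV).astype(int)
C=np.array([.520,-.3605,0])
m=k&(h[...,0]>=20)&(h[...,0]<34)&(h[...,1]>140)&(h[...,2]>100)
Q=W[m]-C;r=np.hypot(Q[:,0],Q[:,1]);a=np.degrees(np.arctan2(Q[:,1],Q[:,0]))
hi=Q[:,2]>.05;print('stripe',hi.sum(),Q[hi].mean(0),np.median(a[hi]))
low=~hi;print(np.c_[r[low]*1000,a[low],Q[low][:,2]*1000][r[low]>.046].round(1).tolist())
cr=p[100:220,180:320];cv2.imwrite('pics/wk.png',cv2.resize(cr,None,fx=5,fy=5,interpolation=cv2.INTER_CUBIC)[:,:,::-1])
E
```

```text
bar ((517.925048828125, -357.3536376953125), (15.672430992126465, 64.96528625488281), 61.88459014892578) z 0.3558875442688525
base ((507.4470520019531, -345.9123229980469), 73.90992736816406)
stripe 3022 [-0.01480555  0.04539006  0.34377562] 99.28405174967784
[[48.5, 152.6, 16.4], [48.5, 151.2, 16.0], [48.4, 149.8, 14.6], [48.6, 148.3, 16.1], [48.6, 146.8, 14.8], [48.9, 145.4, 16.7], [47.9, 161.7, 15.3], [47.7, 160.2, 15.2], [47.7, 158.6, 17.1], [47.4, 157.2, 15.4], [47.4, 155.6, 16.9], [47.3, 154.2, 15.7], [47.3, 152.7, 16.6], [47.3, 151.2, 16.8], [47.3, 149.7, 16.4], [47.4, 148.2, 15.9], [47.5, 146.7, 16.3], [47.6, 145.2, 15.3], [47.8, 143.7, 16.5], [47.9, 142.3, 15.5], [48.2, 140.8, 15.3], [48.4, 139.3, 14.7], [48.7, 137.9, 15.1], [49.1, 136.6, 16.7], [47.5, 166.4, 15.1], [47.2, 164.9, 15.1], [47.0, 163.4, 15.5], [46.7, 161.9, 15.5], [46.6, 160.4, 16.1], [46.4, 158.9, 16.0], [46.2, 157.4, 15.2], [46.2, 155.7, 17.1], [46.0, 154.3, 15.1], [46.1, 152.7, 16.0], [46.0, 151.2, 15.7], [46.1, 149.6, 15.5], [46.1, 148.1, 15.6], [46.2, 146.6, 14.7], [46.3, 145.0, 14.5], [46.6, 143.5, 16.1],
[... 1977 characters left out ...]
8, 105.0, 19.5], [52.7, 104.2, 20.7], [53.6, 103.3, 20.1], [54.5, 102.2, 18.2], [55.5, 101.6, 20.5], [56.4, 100.7, 19.6], [57.5, 99.0, 12.3], [46.4, 108.6, 15.8], [47.2, 107.5, 15.7], [50.0, 104.9, 19.3], [50.9, 104.0, 19.7], [51.9, 102.9, 18.6], [52.8, 102.0, 18.1], [53.8, 101.2, 18.8], [54.7, 100.6, 20.1], [55.7, 98.6, 11.6], [46.3, 106.3, 15.4], [47.2, 105.1, 14.0], [50.1, 102.7, 18.2], [51.1, 101.9, 18.7], [52.0, 101.2, 20.0], [53.0, 100.3, 19.9], [46.4, 104.1, 15.0], [47.3, 103.1, 15.3], [49.3, 101.7, 19.1], [50.3, 100.7, 18.2], [51.2, 99.1, 13.2], [46.6, 102.1, 16.8], [46.7, 99.6, 14.5], [47.0, 97.6, 15.6], [46.3, 96.4, 15.9], [46.7, 94.0, 14.3], [46.1, 92.8, 15.5], [46.1, 85.5, 14.1]]
```

View pics/wk.png

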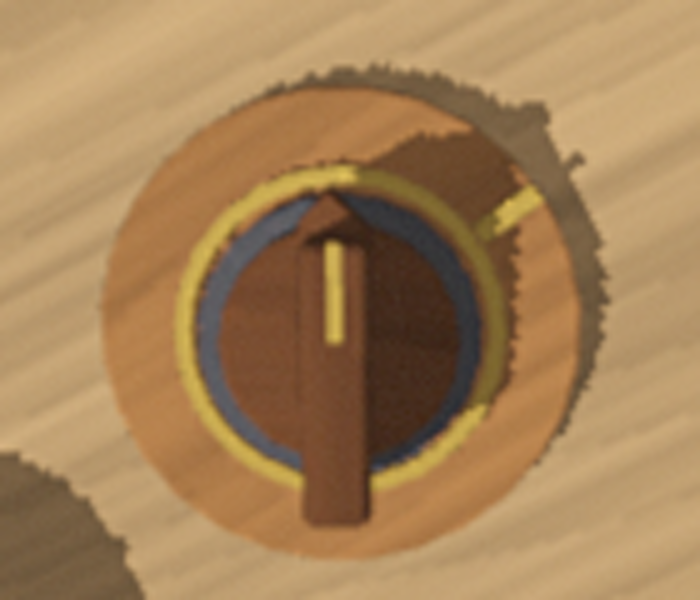

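send_rows(
  moves=[
    [-0.023, -0.044, 0.06, 0, 0, 0],
    [-0.023, -0.044, 0.2, 0, 0, 0],
    [-0.023, -0.044, 0.36, 0, 0, 0],
    [-0.023, -0.044, 0.52, 0, 0, 0],
    [-0.023, -0.044, 0.66, 0, 0, 0],
    [-0.023, -0.044, 0.77, 0, 0, 0],
    [-0.023, -0.044, 0.84, 0, 0, 0],
    [-0.023, -0.044, 0.875, 0, 0, 0],
    [-0.023, -0.044, 0.875, 0, 0, 0],
    [-0.023, -0.044, 0.875, 0, 0, 0],
  ],
)

```text
time_s: 17.45
position: [0.5182, -0.3609, 0.0352]
tcp_rot: [[-0.882, 0.471, 0.001], [0.471, 0.882, -0.001], [-0.001, -0.0, -1.0]]
force: [-0.5, -0.6, -0.4]
opening: 1.005
grasp_force: 0.0
```

send_rows(
  moves=[
    [0, 0, 0, 0, 0, 0],
    [0, 0, 0, 0, 0, 0],
    [0, 0, 0, 0, 0, 0],
    [0, 0, 0, 0, 0, 0],
    [0, 0, 0, 0, 0, 0],
    [0, 0, 0, 0, 0, 0],
    [0, 0, 0, 0, 0, 0],
    [0, 0, 0, 0, 0, 0],
    [0, 0, 0, 0, 0, 0],
    [0, 0, 0, 0, 0, 0],
  ],
  grip=0,
)

```text
time_s: 18.45
position: [0.5189, -0.3582, 0.0347]
tcp_rot: [[-0.881, 0.473, 0.002], [0.473, 0.881, 0.004], [0.0, 0.005, -1.0]]
force: [2.9, 1.5, 0.5]
opening: 0.182
grasp_force: 30.0
```

send_rows(
  moves=[
    [0, 0, 0, 0, 0, 0.04],
    [0, 0, 0, 0, 0, 0.09],
    [0, 0, 0, 0, 0, 0.14],
    [0, 0, 0, 0, 0, 0.2],
    [0, 0, 0, 0, 0, 0.26],
    [0, 0, 0, 0, 0, 0.32],
    [0, 0, 0, 0, 0, 0.38],
    [0, 0, 0, 0, 0, 0.44],
    [0, 0, 0, 0, 0, 0.5],
    [0, 0, 0, 0, 0, 0.54],
    [0, 0, 0, 0, 0, 0.566],
    [0, 0, 0, 0, 0, 0.566],
  ],
)

```text
time_s: 19.65
position: [0.5169, -0.3597, 0.0347]
tcp_rot: [[-0.19, 0.982, -0.002], [0.982, 0.19, 0.001], [0.002, -0.001, -1.0]]
force: [-2.4, 0.4, 1.6]
opening: 0.181
grasp_force: 30.0
```

send_rows(
  moves=[
    [0, 0, 0, 0, 0, 0],
    [0, 0, 0, 0, 0, 0],
    [0, 0, 0, 0, 0, 0],
  ],
)

```text
time_s: 19.95
position: [0.517, -0.3597, 0.0347]
tcp_rot: [[-0.191, 0.982, -0.002], [0.982, 0.191, 0.001], [0.002, -0.001, -1.0]]
force: [-4.2, 1.8, 3.0]
opening: 0.179
grasp_force: 30.0
```

send_rows(
  moves=[
    [0, 0, 0, 0, 0, 0],
    [0, 0, 0, 0, 0, 0],
    [0, 0, 0, 0, 0, 0],
    [0, 0, 0, 0, 0, 0],
    [0, 0, 0, 0, 0, 0],
    [0, 0, 0, 0, 0, 0],
    [0, 0, 0, 0, 0, 0],
    [0, 0, 0, 0, 0, 0],
  ],
  grip=1,
)

```text
time_s: 20.75
position: [0.5178, -0.3604, 0.0348]
tcp_rot: [[-0.19, 0.982, 0.0], [0.982, 0.19, -0.0], [-0.0, 0.0, -1.0]]
force: [0.7, 0.6, 0.7]
opening: 0.828
grasp_force: 0.0
```

send_rows(
  moves=[
    [0, 0, -0.06, 0, 0, 0],
    [0, 0, -0.2, 0, 0, 0],
    [0, 0, -0.36, 0, 0, 0],
    [0, 0, -0.52, 0, 0, 0],
    [0, 0, -0.66, 0, 0, 0],
    [0, 0, -0.77, 0, 0, 0],
    [0, 0, -0.84, 0, 0, 0],
    [0, 0, -0.88, 0, 0, 0],
    [0, 0, -0.88, 0, 0, 0],
    [0, 0, -0.88, 0, 0, 0],
    [0, 0, -0.88, 0, 0, 0],
  ],
)

```text
time_s: 21.85
position: [0.5171, -0.3597, 0.2533]
tcp_rot: [[-0.19, 0.982, -0.002], [0.982, 0.19, 0.002], [0.003, -0.002, -1.0]]
force: [0.2, 0.4, -0.2]
opening: 1.002
grasp_force: 0.0
```

```bash
python3 - <<'E'
from h import *; from rig import readout
s=readout.read_state();print(s['time_s'],s['position'],s['force'])
p,d=viewer.capture('wrist');i=viewer.camera_info('wrist');v,u=np.mgrid[:384,:512]
c=np.stack([(u-i['cx'])/i['fx']*d,(v-i['cy'])/i['fy']*d,d],-1);M=i['tool_from_camera']
W=(c@M[:3,:3].T+M[:3,3])@np.array(s['tcp_rot']).T+s['position']
k=(d>0)&(np.hypot(W[...,0]-.518,W[...,1]+.3585)<.08)
r=cv2.minAreaRect((W[k&(W[...,2]>.057)&(W[...,2]<.075)][:,:2]*1000).astype(np.float32));print('bar',r)
h=cv2.cvtColor(p,cv2.COLOR_RGB2HSV).astype(int);C=np.r_[np.array(r[0])/1000,0]
Q=W[k&(h[...,0]>=20)&(h[...,0]<34)&(h[...,1]>140)&(h[...,2]>100)&(W[...,2]<.05)]-C
R=np.hypot(Q[:,0],Q[:,1]);q=Q[(R>.05)&(R<.065)&(Q[:,2]>.017)];m=q.mean(0);print('mark',len(q),m,np.degrees(np.arctan2(m[1],m[0])))
p2,_=viewer.capture('side');x=cv2.resize(p2[130:240,170:310],(512,402),interpolation=cv2.INTER_CUBIC)[:384]
cv2.imwrite('pics/f.png',cv2.resize(np.hstack([cv2.resize(p[80:230,156:356],(512,384)),x]),(800,300))[:,:,::-1])
E
```

```text
21.85 [ 0.51709391 -0.35974466  0.25332611] [ 0.24895065  0.38969065 -0.15686414]
bar ((515.61767578125, -358.6103210449219), (14.917285919189453, 65.05804443359375), 11.21964168548584)
mark 43 [-0.008075    0.05569682  0.01969271] 98.24934462979428
```

View pics/f.png

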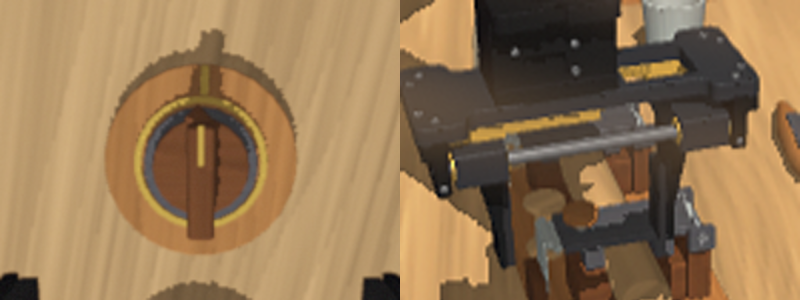

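The nose lines up with the mark to within about 3°, well inside the 8° allowed. Both caps are shut and the gripper is clear, so I'm handing in.

```bash
python3 -c "
from rig import ticket
print(ticket.hand_in())"
```

```text
the job is handed in; nothing more can be done
None
```

I snapped both caps shut (highest force read 19 N), turned the brake handle to within about 3° of the index mark, released it, and handed the job in at about 22 s; no verdict was returned.

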